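Open the knife chest by its hidden child-safety catch

ROBOT

A 6-joint arm with a two-finger parallel gripper is mounted at the origin on the work surface. World frame = base frame: x ahead of the robot, y to its left, z up, the work surface at z = 0. Lengths are in mm, angles in rad, forces in N, time in s.
With the tool pointing down it reaches from about 225 to 725 mm from the base axis. Payload 3.1 kg.
Tool frame: the origin (TCP) lies midway between the tips of the shut fingers; the grasp point (between the pads) lies 19 mm behind it; z points along the fingers, x is the direction in which the jaws open and shut, and the axes are right-handed (so a half turn about z gives the same grasp; the last joint's range is limited). The gripper opens to 85 mm and grips with 20 to 120 N. Pads are 22 mm wide; open, the fingers measure 114 mm over their backs; the gripper's body (76 mm by 85 mm) begins 54 mm behind the grasp point. The pads swing forward as they close: fully open they stand 13 mm farther back than shut.
Start: joints at [-1.366, 0.048, 0.099, 1.622, 0, 1.443], TCP at [171.497, -496.191, 231.312] pointing down, gripper open.
Joint ranges: [-2.91, 2.91], [-0.99, 1.94], [-1.21, 1.42], [-2.12, 2.29], [-1.49, 1.47], [-3.14, 3.14]. Speed limits (rad/s): [2.79, 2.79, 3.14, 3.14, 3.14, 3.14].

INTERFACE

Orientations are given as a unit quaternion [w, x, y, z].
In Python, from plant import bot, optics, order, finder gives the robot as it stands. The module is installed in compiled form; this text tells all that it offers.
- The arm moves only by the tool send_rows, never from a script. Its argument "steps" is a list of rows, each a list of 2 entries, a list of its own where there are three numbers: the shift along the tool's x, y, z in m, then the turn, a rotation vector about the tool's x, y, z in degrees. A call has exactly 10 rows; each row shifts and turns the commanded pose from where the row before left it, along the tool's axes as they then stand; what a row does not reach is not made up. A row lasts 1/10 s, in which the tool goes at most 50 mm and 8.59 degrees, less where a joint would pass 70% of its speed; a pose out of reach is approached as far as the arm can. A call with a gripper value outside its range is refused whole. "grip" is the opening, from 0 (shut) to 1 (fully open), set as the call begins (left out, the last holds). The fingers move at their own pace and stop on an object; "newtons" is the grip in N (left out, the last holds). Time passes only in rows, so rows that do not move let the fingers close, or fill a call up. It gives the time, the measured TCP pose, the force and the opening at its end, in the units of the state.
- bot.state(): the state, without advancing time (a new reading comes with each control period).
- optics.grab_frame(name): name is "scene" or "side" or "wrist"; returns the picture (384x512x3 uint8, red, green, blue); there is no depth.
- optics.calibration(name): a dict with "fx", "fy", "cx", "cy" (pixels), "R" (3x3) and "t" (3): a world point X has camera coordinates R X + t. Camera axes: x right, y down, z forward; pixel columns grow to the right and rows downward; lengths in mm; the calibration is good to about 2 mm. A picture is of the moment at which its call begins: read the wrist's pose just before it. calibration takes no time and is no camera call; for the wrist camera it gives the pose at the moment of the call.
- order.finish_job(): hands the job in, once; it reports no verdict.
Trained networks look in the newest picture that a camera, given by its name, has taken for a name from the list of things; names that differ only in an ending like _2 or _b are one class to them, and where a whole thing is asked for, a point or a joint stands for the part that bears it (a point fixed in the world has none). Each returns a list of dicts, best first, with "confidence" (0 to 1); they miss things now and then, are a little off and sometimes report something else, mostly with a low value. They report only what shows in the picture. A call takes as long as a camera call.
- finder.recognise(camera, target): "point" ([column, row] in pixels, amid what is visible of it).
- finder.landmark_of(camera, target): "point" ([column, row] in pixels: a listed point, or the origin of a listed thing).
The state is a dict: "time_s": time; "qpos": joint angles; "dq": joint speeds; "tau": joint torques, N m; "ee_pos": TCP position; "tcp_rot": TCP orientation; "wrist_force": force on the tool from outside, world axes, zero at the start; "ft_torque": the same for the moment, N m; "opening": finger opening in mm.
Only numpy, scipy, OpenCV 4.12 (cv2) and the standard library are available. Lean on these libraries where they do the work, as an engineer would, in place of code of your own. Each camera call takes 0.05 s, during which the arm holds its last target.

TASK

The drawer of the grey and blue craft-knife chest is held shut by a concealed child-safety catch somewhere under the black strip along the top of its front edge. Feel along the strip for the place that gives, press the catch home there so that the drawer springs free, then draw the drawer well out by its handle, at least 10 cm, and let go of it. Work gently, never forcing the strip, the catch or the locked drawer, and leave everything else on the chest and the table where it is.

Things in the scene. Friction and masses are not known exactly. Their poses are not given: they have to be found in the camera images.
- strip_mid (a point): Middle of the black edge strip on the knife chest, on its flat level top face, 140 mm above the table. x points from the chest's front to its back, y along the strip (to the left), z up. The strip is 440 mm long, the chest's whole width, and 52 mm across (x from -29 to +23 mm), level with the grey top behind it. The chest is fixed, 260 mm deep, blue drawer front to the robot.
- strip_left (a point): Left (+y) end of the strip, 215 mm from strip_mid, on its top face. The strip is firm (a resilient guard, 1 mm for 8 N) but for one sprung cover, flush and alike to the eye, at a different place every time: its middle lies up to 144 mm either side of strip_mid, so the last 50 mm at each end are always firm. The cover is 48 mm long (y) and 46 mm across (x from -23 to +23 mm).
- strip_right (a point): Right (-y) end of the strip, 215 mm from strip_mid, on its top face. Shut fingertips running along the strip's middle line with light pressure drop 8 mm once wholly over the cover: it gives to 0.8 N, 1.8 N at the bottom of the recess. The recess has firm upright walls, 48 mm apart along the strip, 46 mm across. At its bottom the tips rest on the catch.
- catch (a joint): Push catch at the bottom of the recess: 0 at rest, 0.007 m pressed right down, where the tips are 15 mm below the strip's face and meet a hard stop. It yields at 4.5 N and needs 8 N to go right down. At about 0.005 m it frees the drawer; it comes back up when let go.
- drawer (a joint): How far the drawer is out, along -x of strip_mid (towards the robot): 0 shut and caught, 0.13 m at its stop. Once the catch is pressed the drawer springs out by 40 to 60 mm within a second or two; from there it slides with a few newtons and stays where it is left. While caught it cannot be pulled.
- handle (a point): Middle of the drawer's steel bar handle; moves with the drawer. A level round bar along y, 11 mm thick, 140 mm long, 35 mm in front of the drawer front, 96 mm above the table (44 mm below the chest's top), on two posts 60 mm either side of the middle. Axes as strip_mid. Taken from above, one finger before and one behind the bar; only the table is below it.
- cups_mid (a point): Small stack of white plastic cups, 75 mm across and 100 mm high, on the left half of the chest's top; the point is on its axis, 43 mm up. A bystander: leave it alone.
- tape_mid (a point): Roll of clear tape lying on the chest's top, 90 mm across, 25 mm high; the point is its centre. A bystander: leave it alone.
- tube_mid (a point): Cardboard tube standing on the table, 44 mm across, 110 mm high; the point is its centre. A bystander: leave it alone.
- glue_mid (a point): White glue bottle with a red cap standing on the table, 52 mm across, 140 mm high; the point is its centre. A bystander: leave it alone.
- cup_mid (a point): Upturned white plastic cup on the table, 74 mm across, 85 mm high; the point is its centre. A bystander: leave it alone.
- gun_mid (a point): Green glue gun lying on the table, about 230 x 140 mm, 28 mm high; the point is the centre of its barrel. A bystander: leave it alone.
- scissors_mid (a point): Orange-handled scissors lying on the table, about 180 x 80 mm, 8 mm high; the point is at the pivot. A bystander: leave it alone.

How it is judged (in metres and radians):
On the way:
1. the catch under the strip has been pressed home (value of joint catch above 0.004 m).
At the end, for the whole second after the job is handed in: the drawer stands at rest, at least 95 mm out (its full travel is 130 mm) (value of joint drawer above 0.095 m and velocity of joint drawer between -0.02 and 0.02 m/s); the robot touches nothing.
It fails at once if strip, catch or locked drawer forced: fingers or arm loaded above 40 N while the drawer is still shut (value of joint drawer below 0.006 m and contact force between any of the fingers, the arm and anything else above 40 N).
It fails at once if a bystander moved by more than 30 mm (distance of any of cups_mid, tape_mid, tube_mid, glue_mid, cup_mid, gun_mid, scissors_mid from where it was at the start of the episode above 0.03 m).
It also fails if it takes over 67 s, if anything falls off the work surface, if the arm or the gripper's body presses on something with over 40 N, if the wrist force passes 120 N, or if a joint passes its speed limit or range.

## Working session

There is one attempt and no reset: what is moved stays moved. The work goes in short steps, Python scripts to look and compute and a tool call to move; the robot and the scene stay as the last step left them, time stands still between calls to the robot, and variables do not carry over. Pictures are saved under pics/ and viewed, and the job is handed in when it is done.

Besides the shell and the picture viewer there is one more tool, called in YAML: its name, and indented under it one key for each argument. send_rows: Moves the arm, as the interface text tells. Its arguments: {"type":"object","properties":{"steps":{"type":"array","items":{"type":"array"}},"grip":{"type":"number"},"newtons":{"type":"number"}},"required":["steps"]}

```bash
mkdir -p pics
cat > h.py <<'E'
import numpy as np, cv2
from plant import bot, optics, order, finder
def save(cam,fn):
    im=optics.grab_frame(cam); cv2.imwrite('pics/'+fn,im[:,:,::-1]); return im
def ray(cal,p):
    R=np.array(cal['R']);t=np.array(cal['t'])
    d=R.T@np.array([(p[0]-cal['cx'])/cal['fx'],(p[1]-cal['cy'])/cal['fy'],1.0])
    return -R.T@t,d
def at_z(cal,p,z):
    o,d=ray(cal,p); return o+d*(z-o[2])/d[2]
def proj(cal,X):
    c=np.array(cal['R'])@np.array(X)+np.array(cal['t']); return [cal['fx']*c[0]/c[2]+cal['cx'],cal['fy']*c[1]/c[2]+cal['cy']]
E
python3 - <<'E'
from h import *
np.set_printoptions(precision=3,suppress=True)
s=bot.state();print(s)
Z=dict(strip_mid=140,strip_left=140,strip_right=140,handle=96,cups_mid=183,tube_mid=55,glue_mid=70,cup_mid=42)
for c in ('scene','side'):
    save(c,c+'0.png'); cal=optics.calibration(c)
    print(c, ray(cal,(256,192)))
    for n in ('strip_mid','strip_left','strip_right','handle'):
        r=finder.landmark_of(c,n)[:2]
        for q in r: print(n,np.round(q['point'],1),round(q['confidence'],2),at_z(cal,q['point'],Z[n]))
print(bot.state()['time_s'])
E
```

```text
{'time_s': 0.0, 'qpos': array([-1.366,  0.049,  0.098,  1.622,  0.   ,  1.443]), 'dq': array([-0.001,  0.001,  0.001, -0.001, -0.001, -0.002]), 'tau': array([  0.   , -33.878,  32.001,   0.02 ,  -0.   ,  -0.   ]), 'ee_pos': array([ 171.379, -495.587,  230.108]), 'tcp_rot': array([-0.001,  0.814, -0.58 , -0.001]), 'wrist_force': array([ 0.03 ,  0.448, -0.198]), 'ft_torque': array([0.013, 0.013, 0.015]), 'opening': 84.79340046874967}
scene (array([1258.011, -144.751,  996.687]), array([-0.593,  0.143, -0.792]))
strip_mid [267.6 192.5] 0.81 [625.375  38.539 140.   ]
strip_left [341.6 171.2] 0.73 [605.433 251.477 140.   ]
strip_right [189.8 216.6] 0.85 [ 650.013 -170.294  140.   ]
handle [257.9 184.7] 0.56 [559.616  28.957  96.   ]
side (array([ 476.055, -789.324, 1099.041]), array([ 0.108,  0.636, -0.764]))
strip_mid [257.3 187.4] 0.58 [619.751  27.894 140.   ]
strip_left [244.2 144.4] 0.97 [609.774 254.628 140.   ]
strip_left [190.  139.4] 0.68 [403.923 324.426 140.   ]
strip_right [281.5 233.4] 0.89 [ 659.879 -174.595  140.   ]
handle [242.5 192.2] 0.97 [569.656  52.855  96.   ]
0.5
```

View pics/scene0.png

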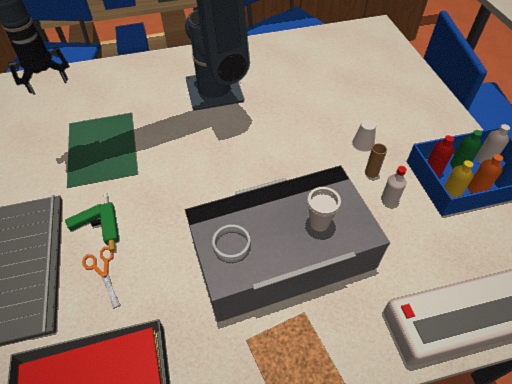

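View pics/side0.png

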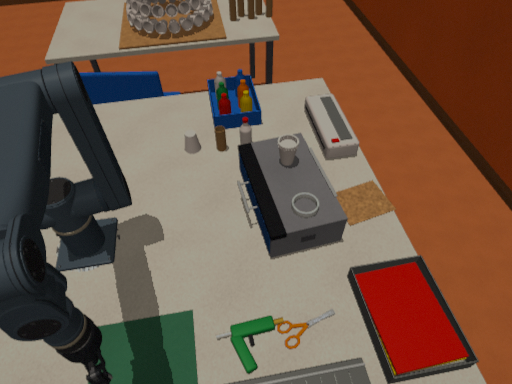

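Run:
```python
import cv2
a=cv2.imread('pics/scene0.png')[155:325,175:395]; cv2.imwrite('pics/c1.png',cv2.resize(a,None,fx=3.5,fy=3.5,interpolation=cv2.INTER_CUBIC)[:, :790])
b=cv2.imread('pics/side0.png')[120:260,225:355]; cv2.imwrite('pics/c2.png',cv2.resize(b,None,fx=4,fy=4,interpolation=cv2.INTER_CUBIC))
```

```text
(no output)
```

View pics/c1.png

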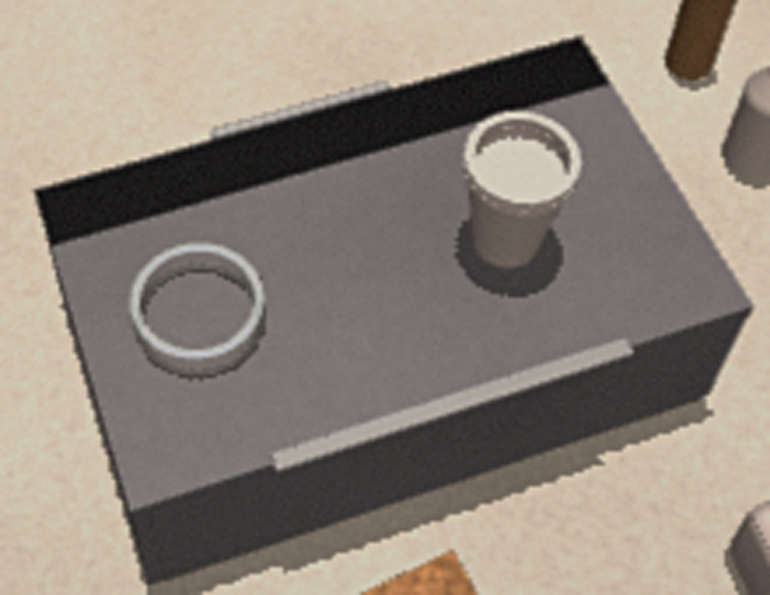

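View pics/c2.png

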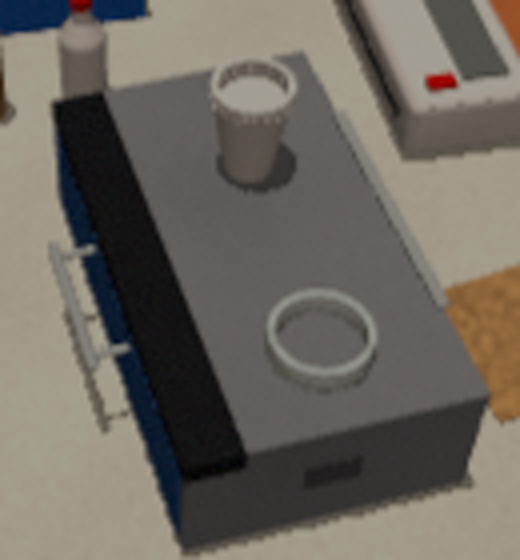

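```bash
cat > fit.py <<'E'
from h import *
from scipy.optimize import least_squares
pts={'fl':(-29,220),'fr':(-29,-220),'br':(23,-220),'bl':(23,220),'cr':(231,-220),'cl':(231,220)}
sc={'fl':(580,37),'fr':(36,190),'br':(52,243),'bl':(606,88),'cr':(135,508),'cl':(750,306)}
sd={'fl':(54,103),'fr':(183,478),'br':(244,462),'bl':(105,93),'cr':(488,395),'cl':(305,53)}
obs=[]
for c,d,f,o in (('scene',sc,3.5,(175,155)),('side',sd,4,(225,120))):
    cal=optics.calibration(c)
    for k,(u,v) in d.items(): obs.append((c,k,cal,np.array([(u+.5)/f-.5+o[0],(v+.5)/f-.5+o[1]])))
def W(p,l):
    c,s=np.cos(p[2]),np.sin(p[2]); return np.array([p[0]+c*l[0]-s*l[1],p[1]+s*l[0]+c*l[1],140.])
def res(p,sel=None): return np.concatenate([np.array(proj(cal,W(p,pts[k])))-o for c,k,cal,o in obs if sel in(None,c)])
if __name__=='__main__':
    np.set_printoptions(precision=2,suppress=True)
    for sel in (None,'scene','side'):
        r=least_squares(res,[625,35,0.1],args=(sel,),loss='soft_l1',x_scale=[10,10,.1]); print(sel,r.x,'deg',np.degrees(r.x[2]));print(r.fun.reshape(-1,2))
    p=least_squares(res,[625,35,0.1],loss='soft_l1',x_scale=[10,10,.1]).x
    print([ (c,optics.calibration(c)['fx']) for c in('scene','side')])
    for n,z,loc in (('handle',96,None),): pass
E
python3 fit.py
```

```text
None [631.26  40.12   0.09] deg 5.017802197480625
[[ 0.06 -0.37]
 [-1.18 -0.36]
 [-0.98  0.68]
 [ 1.35 -1.15]
 [-2.44  0.58]
 [ 0.47  0.25]
 [-0.79 -0.44]
 [-0.34 -2.  ]
 [ 0.25 -1.75]
 [-0.58 -0.46]
 [ 0.51  0.5 ]
 [-0.17 -0.23]]
scene [631.05  41.41   0.09] deg 5.157549633063387
[[ 0.36 -0.65]
 [-0.67 -0.36]
 [-0.41  0.67]
 [ 1.7  -1.46]
 [-1.56  0.49]
 [ 1.03 -0.19]]
side [631.07  36.63   0.09] deg 4.880344130593685
[[-0.58  0.13]
 [-0.34 -1.04]
 [ 0.29 -0.77]
 [-0.35  0.13]
 [ 0.74  1.54]
 [ 0.18  0.41]]
[('scene', 413.3595865860451), ('side', 363.23036759893347)]
```

Run:
```python
from fit import *
np.set_printoptions(precision=1,suppress=True)
p=least_squares(res,[625,35,0.1],loss='soft_l1',x_scale=[10,10,.1]).x
c,s=np.cos(p[2]),np.sin(p[2])
def loc(X): d=X[:2]-p[:2]; return np.array([c*d[0]+s*d[1],-s*d[0]+c*d[1]])
for cam in('scene','side'):
    optics.grab_frame(cam)
    cal=optics.calibration(cam)
    for n,z in (('cups_mid',183),('tape_mid',152.5),('handle',96),('glue_mid',70)):
        for q in finder.landmark_of(cam,n)[:2]:
            X=at_z(cal,q['point'],z); print(cam,n,round(q['confidence'],2),X,'local',loc(X))
print(W(p,(0,-131)),W(p,(0,0)),bot.state()['time_s'])
```

```text
scene cups_mid 0.8 [752.1 136.1 183. ] local [128.7  85. ]
scene cups_mid 0.64 [778.5 -92.7 183. ] local [ 135.  -145.2]
scene tape_mid 0.57 [767.5 -90.5 152.5] local [ 124.3 -142.1]
scene tape_mid 0.55 [ 659.4 -169.2  152.5] local [   9.7 -211. ]
scene handle 0.55 [558.2  36.2  96. ] local [-73.1   2.5]
scene glue_mid 0.83 [625.7 402.1  70. ] local [ 26.1 361.1]
side cups_mid 0.61 [752.  149.9 183. ] local [129.8  98.8]
side tape_mid 0.85 [763.1 -86.  152.5] local [ 120.3 -137.2]
side handle 0.74 [571.6  55.9  96. ] local [-58.1  20.9]
side handle 0.63 [531.6 374.5  96. ] local [-70.  341.8]
side glue_mid 0.83 [634.4 420.6  70. ] local [ 36.4 378.8]
[642.7 -90.4 140. ] [631.3  40.1 140. ] 1.0
```

```bash
cat >> h.py <<'E'
from scipy.spatial.transform import Rotation as Ro
def pose():
    s=bot.state(); q=s['tcp_rot']; return np.array(s['ee_pos']),Ro.from_quat([q[1],q[2],q[3],q[0]]),s
def plan(target,ang,n):
    """world translation and tool-z-down yaw of tool x to ang deg in n rows"""
    P,R,s=pose(); x=R.apply([1,0,0]); a0=np.degrees(np.arctan2(x[1],x[0]))
    d=(np.array(target)-P)/n; rows=[]
    # full orientation correction
    Rt=Ro.from_matrix(np.array([[np.cos(np.radians(ang)),np.sin(np.radians(ang)),0],[np.sin(np.radians(ang)),-np.cos(np.radians(ang)),0],[0,0,-1]]))
    rv=(R.inv()*Rt).as_rotvec()/n; Rc=R
    for i in range(n):
        sh=Rc.inv().apply(d)
        rows.append([[round(float(v)/1000,4) for v in sh],[round(float(v),2) for v in np.degrees(rv)]]); Rc=Rc*Ro.from_rotvec(rv)
    return a0,rows
E
python3 - <<'E'
from h import *
a,r=plan((638,-91,225),5.0,13); print(a)
import json
for x in r: print(json.dumps(x))
E
```

```text
-70.9328741424578
[[-0.0177, -0.0441, 0.0005], [0.0, -0.0, -5.84]]
[[-0.0132, -0.0457, 0.0005], [0.0, -0.0, -5.84]]
[[-0.0084, -0.0468, 0.0005], [0.0, -0.0, -5.84]]
[[-0.0036, -0.0474, 0.0005], [0.0, -0.0, -5.84]]
[[0.0012, -0.0475, 0.0005], [0.0, -0.0, -5.84]]
[[0.006, -0.0471, 0.0005], [0.0, -0.0, -5.84]]
[[0.0108, -0.0463, 0.0005], [0.0, -0.0, -5.84]]
[[0.0155, -0.0449, 0.0005], [0.0, -0.0, -5.84]]
[[0.02, -0.0431, 0.0005], [0.0, -0.0, -5.84]]
[[0.0242, -0.0409, 0.0005], [0.0, -0.0, -5.84]]
[[0.0283, -0.0382, 0.0005], [0.0, -0.0, -5.84]]
[[0.032, -0.0351, 0.0005], [0.0, -0.0, -5.84]]
[[0.0354, -0.0317, 0.0005], [0.0, -0.0, -5.84]]
```

send_rows:
  steps:
    - [[-0.0177,-0.0441,0],[0,0,-5.84]]
    - [[-0.0132,-0.0457,0],[0,0,-5.84]]
    - [[-0.0084,-0.0468,0],[0,0,-5.84]]
    - [[-0.0036,-0.0474,0],[0,0,-5.84]]
    - [[0.0012,-0.0475,0],[0,0,-5.84]]
    - [[0.006,-0.0471,0],[0,0,-5.84]]
    - [[0.0108,-0.0463,0],[0,0,-5.84]]
    - [[0.0155,-0.0449,0],[0,0,-5.84]]
    - [[0.02,-0.0431,0],[0,0,-5.84]]
    - [[0.0242,-0.0409,0],[0,0,-5.84]]
  grip: 0
  newtons: 60

```text
time_s: 2.0
ee_pos: [531.8, -183.1, 231.5]
tcp_rot: [0.0, 0.994, -0.107, 0.0]
wrist_force: [-0.0, -0.9, 0.5]
opening: -0.3
```

send_rows:
  steps:
    - [[0.0283,-0.0382,0],[0,0,-5.84]]
    - [[0.032,-0.0351,0],[0,0,-5.84]]
    - [[0.0354,-0.0317,0],[0,0,-5.84]]
    - [[0,0,0],[0,0,0]]
    - [[0,0,0],[0,0,0]]
    - [[0,0,0],[0,0,0]]
    - [[0,0,0],[0,0,0]]
    - [[0,0,0],[0,0,0]]
    - [[0,0,0],[0,0,0]]
    - [[0,0,0],[0,0,0]]

```text
time_s: 3.0
ee_pos: [637.7, -91.8, 231.8]
tcp_rot: [0.0, 0.999, 0.043, 0.0]
wrist_force: [0.4, 0.6, 0.3]
opening: 0.2
```

Run:
```python
from h import *
np.set_printoptions(precision=2,suppress=True)
P,R,s=pose();print(P,R.as_matrix(),s['wrist_force'],s['time_s'],s['opening'])
cal=optics.calibration('wrist'); save('wrist','w1.png')
save('side','s1.png'); save('scene','sc1.png')
print(cal['fx'],ray(cal,(256,192)))
for n in('strip_mid','strip_right','handle'): print(n,finder.landmark_of('wrist',n)[:2])
```

```text
[637.73 -91.79 231.78] [[ 1.    0.09  0.  ]
 [ 0.09 -1.   -0.  ]
 [ 0.    0.   -1.  ]] [0.43 0.6  0.32] 3.0 0.23249735711399297
334.99682881591156 (array([631.06,  -7.6 , 374.7 ]), array([ 0.02, -0.32, -0.95]))
strip_mid []
strip_right []
handle [{'point': [176.9, 5.3], 'confidence': 0.74}]
```

View pics/w1.png

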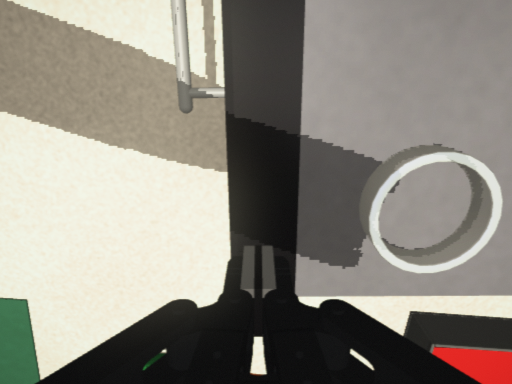

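View pics/s1.png

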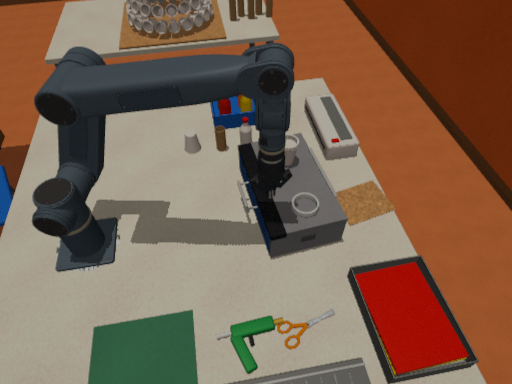

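Run:
```python
from h import *
np.set_printoptions(precision=1,suppress=True)
cal=optics.calibration('wrist')
im=cv2.imread('pics/w1.png').astype(int).sum(2)
F=[];B=[]
for v in (10,40,70,110,150,190,220):
    row=im[v]
    cs=[u for u in range(150,400)]
    dk=row<110
    # run containing column 265
    a=265
    while dk[a]: a-=1
    b=265
    while dk[b]: b+=1
    f=at_z(cal,(a+.5,v),140);g=at_z(cal,(b-.5,v),140); print(v,a,b,f,g,np.hypot(*(f-g)[:2]));F.append(f);B.append(g)
F=np.array(F);B=np.array(B)
for A in(F,B): 
    k=np.polyfit(A[:,1],A[:,0],1); print(k,-np.degrees(np.arctan(k[0])))
for p in((310,295),(370,295)): print(at_z(cal,p,140))
```

```text
10 265 265 [632.5  33.  140. ] [631.9  32.9 140. ] 0.6219147576272722
40 265 265 [634.1  16.  140. ] [633.5  15.9 140. ] 0.6385373110234962
70 265 265 [635.8  -1.9 140. ] [635.2  -2.  140. ] 0.6560728437116268
110 265 265 [638.2 -27.4 140. ] [637.6 -27.4 140. ] 0.6810086898376424
150 231 300 [616.9 -56.9 140. ] [664.8 -52.7 140. ] 48.138136262109725
190 245 298 [629.  -85.8 140. ] [667.2 -82.5 140. ] 38.324947303388505
220 246 297 [ 631.5 -109.8  140. ] [ 669.4 -106.4  140. ] 38.023960454395976
[  0.  632.8] -2.8505041891507443
[ -0.3 638.4] 17.683932951650835
[ 688.9 -172.4  140. ]
[ 738.3 -168.1  140. ]
```

Run:
```python
from h import *
np.set_printoptions(precision=1,suppress=True)
cal=optics.calibration('wrist')
im=cv2.GaussianBlur(cv2.imread('pics/w1.png'),(3,3),0).astype(float).sum(2)
F=[];B=[]
for v in (60,110,120,130,150,165,200,215):
    g=np.diff(im[v-2:v+3].mean(0))
    a=215+np.argmin(g[215:240])+.5; b=288+np.argmax(g[288:312])+.5
    f=at_z(cal,(a,v),140);h=at_z(cal,(b,v),140); print(v,a,b,f,h,np.hypot(*(f-h)[:2]));F.append(f);B.append(h)
for A in(np.array(F),np.array(B)): 
    k=np.polyfit(A[:,1],A[:,0],1); print(k,-np.degrees(np.arctan(k[0])))
```

```text
60 223.5 302.5 [608.    1.8 140. ] [659.2   6.3 140. ] 51.35992110685868
110 224.5 300.5 [610.4 -29.8 140. ] [662.  -25.3 140. ] 51.757073224419386
120 225.5 300.5 [611.5 -36.4 140. ] [662.8 -31.9 140. ] 51.56595719557405
130 225.5 300.5 [611.9 -43.2 140. ] [663.7 -38.7 140. ] 52.06542869455844
150 226.5 299.5 [613.3 -57.2 140. ] [664.8 -52.7 140. ] 51.67813338422072
165 226.5 298.5 [614.  -68.1 140. ] [665.5 -63.6 140. ] 51.73683908331341
200 228.5 297.5 [617.  -94.8 140. ] [668.1 -90.3 140. ] 51.38416960789976
215 228.5 297.5 [ 617.7 -106.8  140. ] [ 669.7 -102.3  140. ] 52.19771645215074
[ -0.1 608. ] 5.208317545058289
[ -0.1 659.8] 5.40203703977299
```

send_rows:
  steps:
    - [[0.0073,0,0.017],[0,0,-0.2]]
    - [[0,0,0.017],[0,0,0]]
    - [[0,0,0.017],[0,0,0]]
    - [[0,0,0.017],[0,0,0]]
    - [[0,0,0.015],[0,0,0]]
    - [[0,0,0.003],[0,0,0]]
    - [[0,0,0.001],[0,0,0]]
    - [[0,0,0.001],[0,0,0]]
    - [[0,0,0.001],[0,0,0]]
    - [[0,0,0],[0,0,0]]

```text
time_s: 4.3
ee_pos: [645.9, -90.7, 143.3]
tcp_rot: [0.0, 0.999, 0.045, 0.001]
wrist_force: [-0.8, -0.7, 0.2]
opening: -0.0
```

send_rows:
  steps:
    - [[0,0,0.001],[0,0,0]]
    - [[0,0,0.001],[0,0,0]]
    - [[0,0,0.0005],[0,0,0]]
    - [[0,0,0.0005],[0,0,0]]
    - [[0,0,0.0005],[0,0,0]]
    - [[0,0,0],[0,0,0]]
    - [[0,0,0],[0,0,0]]
    - [[0,0,0],[0,0,0]]
    - [[0,0,0],[0,0,0]]
    - [[0,0,0],[0,0,0]]

```text
time_s: 5.3
ee_pos: [645.5, -90.6, 139.7]
tcp_rot: [0.0, 0.999, 0.045, 0.0]
wrist_force: [-1.3, 0.2, 5.6]
opening: -0.0
```

send_rows:
  steps:
    - [[0,0,-0.003],[0,0,0]]
    - [[0,-0.012,0],[0,0,0]]
    - [[0,-0.0122,0],[0,0,0]]
    - [[0,0,0.002],[0,0,0]]
    - [[0,0,0.001],[0,0,0]]
    - [[0,0,0.0006],[0,0,0]]
    - [[0,0,0],[0,0,0]]
    - [[0,0,0],[0,0,0]]
    - [[0,0,0],[0,0,0]]
    - [[0,0,0],[0,0,0]]

```text
time_s: 6.3
ee_pos: [643.1, -64.6, 139.4]
tcp_rot: [-0.002, 0.999, 0.046, 0.001]
wrist_force: [-2.1, 3.7, 5.6]
opening: -0.3
```

send_rows:
  steps:
    - [[0,0,-0.003],[0,0,0]]
    - [[0,-0.012,0],[0,0,0]]
    - [[0,-0.0122,0],[0,0,0]]
    - [[0,0,0.002],[0,0,0]]
    - [[0,0,0.001],[0,0,0]]
    - [[0,0,0.0005],[0,0,0]]
    - [[0,0,0],[0,0,0]]
    - [[0,0,0],[0,0,0]]
    - [[0,0,0],[0,0,0]]
    - [[0,0,0],[0,0,0]]

```text
time_s: 7.3
ee_pos: [640.7, -39.8, 139.6]
tcp_rot: [-0.002, 0.999, 0.046, 0.0]
wrist_force: [-2.9, 5.1, 7.0]
opening: 0.2
```

send_rows:
  steps:
    - [[0,0,-0.004],[0,0,0]]
    - [[0,-0.012,0],[0,0,0]]
    - [[0,-0.012,0],[0,0,0]]
    - [[0,0,0],[0,0,0]]
    - [[0,0,0.002],[0,0,0]]
    - [[0,0,0.001],[0,0,0]]
    - [[0,0,0.001],[0,0,0]]
    - [[0,0,0.0003],[0,0,0]]
    - [[0,0,0],[0,0,0]]
    - [[0,0,0],[0,0,0]]

```text
time_s: 8.3
ee_pos: [638.7, -17.9, 139.2]
tcp_rot: [-0.001, 0.999, 0.045, 0.001]
wrist_force: [-2.9, 2.8, 6.8]
opening: -0.2
```

send_rows:
  steps:
    - [[0,0,-0.004],[0,0,0]]
    - [[0,-0.012,0],[0,0,0]]
    - [[0,-0.012,0],[0,0,0]]
    - [[0,0,0],[0,0,0]]
    - [[0,0,0.002],[0,0,0]]
    - [[0,0,0.001],[0,0,0]]
    - [[0,0,0.001],[0,0,0]]
    - [[0,0,0.0003],[0,0,0]]
    - [[0,0,0],[0,0,0]]
    - [[0,0,0],[0,0,0]]

```text
time_s: 9.3
ee_pos: [636.5, 6.4, 139.5]
tcp_rot: [-0.001, 0.999, 0.046, 0.001]
wrist_force: [-4.1, 3.1, 8.6]
opening: 0.1
```

send_rows:
  steps:
    - [[0,0,-0.004],[0,0,0]]
    - [[0,-0.012,0],[0,0,0]]
    - [[0,-0.012,0],[0,0,0]]
    - [[0,0,0],[0,0,0]]
    - [[0,0,0.002],[0,0,0]]
    - [[0,0,0.001],[0,0,0]]
    - [[0,0,0.001],[0,0,0]]
    - [[0,0,0],[0,0,0]]
    - [[0,0,0],[0,0,0]]
    - [[0,0,0],[0,0,0]]

```text
time_s: 10.3
ee_pos: [634.2, 30.4, 139.1]
tcp_rot: [-0.001, 0.999, 0.046, 0.0]
wrist_force: [-3.7, 2.4, 7.8]
opening: -0.1
```

send_rows:
  steps:
    - [[0,0,-0.004],[0,0,0]]
    - [[0,-0.012,0],[0,0,0]]
    - [[0,-0.012,0],[0,0,0]]
    - [[0,0,0],[0,0,0]]
    - [[0,0,0.002],[0,0,0]]
    - [[0,0,0.001],[0,0,0]]
    - [[0,0,0.001],[0,0,0]]
    - [[0,0,0],[0,0,0]]
    - [[0,0,0],[0,0,0]]
    - [[0,0,0],[0,0,0]]

```text
time_s: 11.3
ee_pos: [632.0, 54.4, 139.5]
tcp_rot: [-0.001, 0.999, 0.046, 0.001]
wrist_force: [-4.1, 1.6, 7.4]
opening: 0.0
```

send_rows:
  steps:
    - [[0,0,-0.004],[0,0,0]]
    - [[0,-0.012,0],[0,0,0]]
    - [[0,-0.012,0],[0,0,0]]
    - [[0,0,0],[0,0,0]]
    - [[0,0,0.002],[0,0,0]]
    - [[0,0,0.001],[0,0,0]]
    - [[0,0,0.001],[0,0,0]]
    - [[0,0,0],[0,0,0]]
    - [[0,0,0],[0,0,0]]
    - [[0,0,0],[0,0,0]]

```text
time_s: 12.3
ee_pos: [629.8, 78.2, 139.1]
tcp_rot: [-0.001, 0.999, 0.046, 0.0]
wrist_force: [-3.5, 2.3, 8.0]
opening: 0.1
```

send_rows:
  steps:
    - [[0,0,-0.004],[0,0,0]]
    - [[0,-0.012,0],[0,0,0]]
    - [[0,-0.012,0],[0,0,0]]
    - [[0,0,0],[0,0,0]]
    - [[0,0,0.002],[0,0,0]]
    - [[0,0,0.001],[0,0,0]]
    - [[0,0,0.001],[0,0,0]]
    - [[0,0,0],[0,0,0]]
    - [[0,0,0],[0,0,0]]
    - [[0,0,0],[0,0,0]]

```text
time_s: 13.3
ee_pos: [627.7, 102.1, 139.1]
tcp_rot: [-0.001, 0.999, 0.046, 0.0]
wrist_force: [-4.3, 2.8, 7.8]
opening: 0.0
```

send_rows:
  steps:
    - [[0,0,-0.004],[0,0,0]]
    - [[0,-0.012,0],[0,0,0]]
    - [[0,-0.012,0],[0,0,0]]
    - [[0,0,0],[0,0,0]]
    - [[0,0,0.002],[0,0,0]]
    - [[0,0,0.001],[0,0,0]]
    - [[0,0,0.001],[0,0,0]]
    - [[0,0,0],[0,0,0]]
    - [[0,0,0],[0,0,0]]
    - [[0,0,0],[0,0,0]]

```text
time_s: 14.3
ee_pos: [625.7, 124.7, 137.2]
tcp_rot: [0.0, 0.999, 0.045, -0.0]
wrist_force: [-0.6, 0.3, 0.8]
opening: -0.1
```

send_rows:
  steps:
    - [[0,0,0.002],[0,0,0]]
    - [[0,0,0.002],[0,0,0]]
    - [[0,0,0.001],[0,0,0]]
    - [[0,0,0.001],[0,0,0]]
    - [[0,0,0.001],[0,0,0]]
    - [[0,0,0.001],[0,0,0]]
    - [[0,0,0.001],[0,0,0]]
    - [[0,0,0.001],[0,0,0]]
    - [[0,0,0],[0,0,0]]
    - [[0,0,0],[0,0,0]]

```text
time_s: 15.3
ee_pos: [625.9, 124.7, 129.0]
tcp_rot: [0.0, 0.999, 0.045, 0.001]
wrist_force: [-2.3, -1.0, 7.3]
opening: 0.4
```

send_rows:
  steps:
    - [[0,0,0.001],[0,0,0]]
    - [[0,0,0.0005],[0,0,0]]
    - [[0,0,0.0005],[0,0,0]]
    - [[0,0,0.0005],[0,0,0]]
    - [[0,0,0.0005],[0,0,0]]
    - [[0,0,0.0005],[0,0,0]]
    - [[0,0,0],[0,0,0]]
    - [[0,0,0],[0,0,0]]
    - [[0,0,0],[0,0,0]]
    - [[0,0,0],[0,0,0]]

```text
time_s: 16.3
ee_pos: [626.0, 124.7, 125.5]
tcp_rot: [0.0, 0.999, 0.045, 0.001]
wrist_force: [-2.4, -0.0, 7.4]
opening: 0.6
```

Run:
```python
from h import *
save('wrist','w2.png'); save('side','s2.png')
```

```text
(no output)
```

View pics/s2.png

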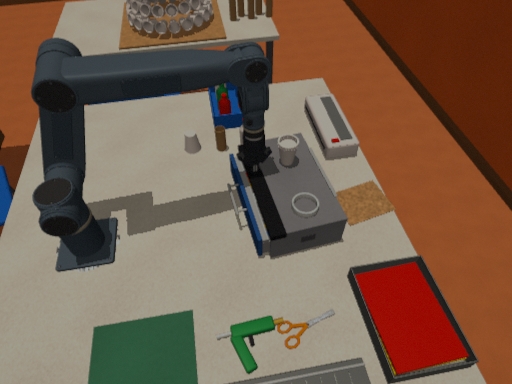

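send_rows:
  steps:
    - [[0,0,-0.01],[0,0,0]]
    - [[0,0,-0.03],[0,0,0]]
    - [[0,0,-0.03],[0,0,0]]
    - [[0,0,-0.03],[0,0,0]]
    - [[-0.0285,0.021,0],[0,0,0]]
    - [[-0.0285,0.021,0],[0,0,0]]
    - [[-0.0285,0.021,0],[0,0,0]]
    - [[-0.0285,0.021,0],[0,0,0]]
    - [[0,0,0],[0,0,0]]
    - [[0,0,0],[0,0,0]]

```text
time_s: 17.4
ee_pos: [519.6, 30.7, 223.7]
tcp_rot: [-0.0, 0.999, 0.045, 0.0]
wrist_force: [1.4, 0.0, 0.2]
opening: -0.3
```

Run:
```python
from h import *
np.set_printoptions(precision=1,suppress=True)
save('side','s3.png');cal=optics.calibration('side')
print([(q['confidence'],at_z(cal,q['point'],96)) for q in finder.landmark_of('side','handle')[:2]])
cal=optics.calibration('wrist'); save('wrist','w3.png')
print([(q['confidence'],q['point'],at_z(cal,q['point'],96)) for q in finder.landmark_of('wrist','handle')[:2]])
im=optics.grab_frame('scene')
cal=optics.calibration('scene')
print([(q['confidence'],at_z(cal,q['point'],96)) for q in finder.landmark_of('scene','handle')[:2]])
P,R,s=pose(); print(P,s['time_s'])
```

```text
[(0.63, array([529.1,  36.8,  96. ])), (0.46, array([783.3, -46. ,  96. ]))]
[(0.62, [256.3, 181.9], array([519.8,  32.5,  96. ]))]
[(0.58, array([517.4,  28.9,  96. ]))]
[520.5  31.5 223.5] 17.7
```

View pics/w3.png

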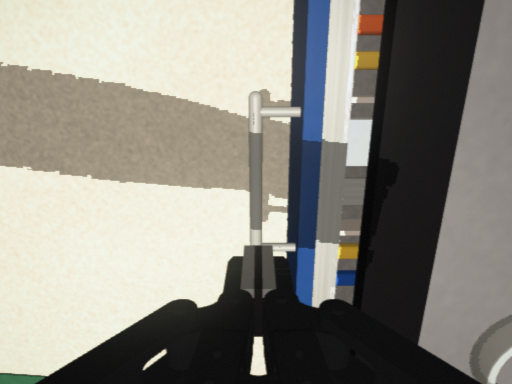

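send_rows:
  steps:
    - [[0,0,0],[0,0,0]]
    - [[0,0,0.01],[0,0,0]]
    - [[0,0,0.015],[0,0,0]]
    - [[0,0,0.015],[0,0,0]]
    - [[0,0,0.015],[0,0,0]]
    - [[0,0,0.015],[0,0,0]]
    - [[0,0,0.01],[0,0,0]]
    - [[0,0,0],[0,0,0]]
    - [[0,0,0],[0,0,0]]
    - [[0,0,0],[0,0,0]]
  grip: 0.33
  newtons: 30

```text
time_s: 18.7
ee_pos: [520.5, 30.9, 144.6]
tcp_rot: [0.0, 0.999, 0.045, 0.001]
wrist_force: [-0.6, 0.6, 0.3]
opening: 28.1
```

Run:
```python
from h import *
np.set_printoptions(precision=1,suppress=True)
P,R,s=pose(); print(P,s['opening'])
cal=optics.calibration('wrist'); save('wrist','w4.png')
print(proj(cal,P),proj(cal,(P[0],P[1],96)))
```

```text
[520.5  30.9 144.6] 28.050293306595623
[np.float64(256.57803341622844), np.float64(261.5636537065353)] [np.float64(256.75691474733634), np.float64(221.06482164816833)]
```

View pics/w4.png

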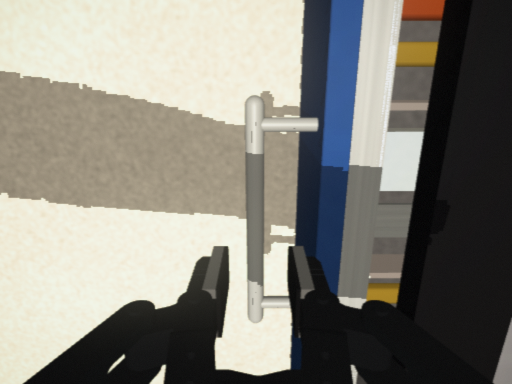

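send_rows:
  steps:
    - [[-0.002,0,0.01],[0,0,0]]
    - [[0,0,0.012],[0,0,0]]
    - [[0,0,0.01],[0,0,0]]
    - [[0,0,0.008],[0,0,0]]
    - [[0,0,0.008],[0,0,0]]
    - [[0,0,0.008],[0,0,0]]
    - [[0,0,0.006],[0,0,0]]
    - [[0,0,0.004],[0,0,0]]
    - [[0,0,0],[0,0,0]]
    - [[0,0,0],[0,0,0]]

```text
time_s: 19.75
ee_pos: [518.0, 30.8, 77.8]
tcp_rot: [0.0, 0.999, 0.045, 0.0]
wrist_force: [0.0, 0.9, 0.3]
opening: 28.3
```

No contact on the way down; now close on the bar.

send_rows:
  steps:
    - [[0,0,0],[0,0,0]]
    - [[0,0,0],[0,0,0]]
    - [[0,0,0],[0,0,0]]
    - [[0,0,0],[0,0,0]]
    - [[0,0,0],[0,0,0]]
    - [[0,0,0],[0,0,0]]
    - [[0,0,0],[0,0,0]]
    - [[0,0,0],[0,0,0]]
    - [[0,0,0],[0,0,0]]
    - [[0,0,0],[0,0,0]]
  grip: 0
  newtons: 30

```text
time_s: 20.75
ee_pos: [518.3, 30.8, 78.3]
tcp_rot: [0.0, 0.999, 0.045, 0.001]
wrist_force: [-0.8, -0.6, 4.8]
opening: 9.5
```

send_rows:
  steps:
    - [[-0.004,0,0],[0,0,0]]
    - [[-0.008,0,0],[0,0,0]]
    - [[-0.01,0,0],[0,0,0]]
    - [[-0.01,0,0],[0,0,0]]
    - [[-0.01,0,0],[0,0,0]]
    - [[-0.01,0,0],[0,0,0]]
    - [[-0.008,0,0],[0,0,0]]
    - [[-0.006,0,0],[0,0,0]]
    - [[-0.003,0,0],[0,0,0]]
    - [[0,0,0],[0,0,0]]

```text
time_s: 21.75
ee_pos: [448.4, 24.3, 78.2]
tcp_rot: [0.0, 0.999, 0.045, 0.0]
wrist_force: [-1.9, -0.2, 7.3]
opening: 10.2
```

send_rows:
  steps:
    - [[0,0,0],[0,0,0]]
    - [[0,0,0],[0,0,0]]
    - [[0,0,0],[0,0,0]]
    - [[0,0,0],[0,0,0]]
    - [[0,0,0],[0,0,0]]
    - [[0,0,0],[0,0,0]]
    - [[0,0,0],[0,0,0]]
    - [[0,0,0],[0,0,0]]
    - [[0,0,0],[0,0,0]]
    - [[0,0,0],[0,0,0]]
  grip: 0.33

```text
time_s: 22.75
ee_pos: [449.1, 24.6, 77.6]
tcp_rot: [-0.0, 0.999, 0.045, 0.0]
wrist_force: [-0.2, 0.8, -0.5]
opening: 28.0
```

send_rows:
  steps:
    - [[0,0,-0.005],[0,0,0]]
    - [[0,0,-0.008],[0,0,0]]
    - [[0,0,-0.01],[0,0,0]]
    - [[0,0,-0.015],[0,0,0]]
    - [[0,0,-0.02],[0,0,0]]
    - [[0,0,-0.025],[0,0,0]]
    - [[0,0,-0.03],[0,0,0]]
    - [[0,0,-0.02],[0,0,0]]
    - [[0,0,-0.01],[0,0,0]]
    - [[0,0,0],[0,0,0]]

```text
time_s: 23.75
ee_pos: [450.3, 24.4, 222.9]
tcp_rot: [0.0, 0.999, 0.045, 0.002]
wrist_force: [-0.3, 0.5, 0.6]
opening: 28.2
```

Run:
```python
from h import *
np.set_printoptions(precision=1,suppress=True)
for c in('side','wrist','scene'):
    cal=optics.calibration(c); save(c,c+'9.png')
    print(c,[(q['confidence'],q['point'],at_z(cal,q['point'],96)) for q in finder.landmark_of(c,'handle')[:2]])
P,R,s=pose(); print(P,s['time_s'],s['wrist_force'],s['opening'])
```

```text
side [(0.89, [209.2, 204.5], array([445.6,  18.8,  96. ]))]
wrist [(0.93, [254.6, 185.0], array([446.7,  23.9,  96. ]))]
scene [(0.57, [244.5, 154.1], array([437.2,  19.2,  96. ]))]
[448.3  24.6 219.2] 24.05 [ 0.6  0.6 -0.6] 28.085179012557397
```

View pics/side9.png

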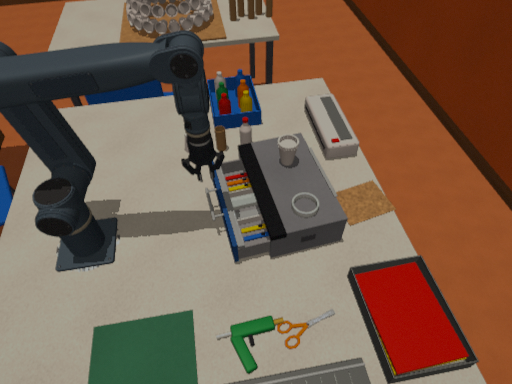

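View pics/wrist9.png

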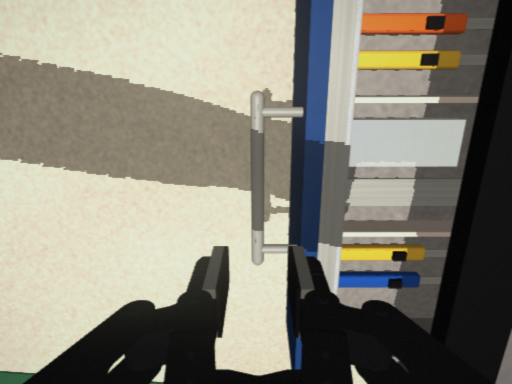

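```bash
python3 -c "
from plant import *
print(order.finish_job())"
```

```text
the job is handed in; nothing more can be done
None
```

The drawer is open by about 12 cm and released, and I handed the job in at about 24 s of the 67 s allowed.

- **Finding the catch:** I probed the strip from right to left in steps of about 24 mm. The firm places read 5.6–8.6 N. The sprung cover gave at 0.8 N near x 626, y 125 mm, about 85 mm left of the middle.
- **Pressing it:** I pushed straight down to about 15 mm below the strip's face. The wrist read no more than about 9 N vertically at the end of each move, against the 40 N limit. The side picture then showed the drawer sprung out.
- **Drawing it out:** I took the handle with light force, drew the drawer 70 mm further, let go, and lifted clear.

**Last checks:**
- The wrist picture puts the handle at x 447 mm, against about 569 mm when shut, so the drawer is about 120 mm out.
- The networks disagreed on the handle's position by up to about 10 mm: 446 mm from the side camera, 437 mm from the scene camera. Even the least favourable pairing of the shut and open handle readings gives more than 110 mm.
- The wrist force was near zero, and the fingers are about 120 mm above the bar.
- In the last side picture the bystanders in view (cups, tape, glue bottle, tube, glue gun, scissors) stand where they were. The upturned cup on the table is hidden behind the arm there, though nothing went near it. I compared these by eye and did not measure them.

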